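# Hold a spread snap ring at the groove of a stirrer gearbox shaft

### The arm

A 6-joint arm with a two-finger parallel gripper is mounted at the origin on the work surface. World frame = base frame: x ahead of the robot, y to its left, z up, the work surface at z = 0. Lengths are in mm, angles in rad, forces in N, time in s.
With the tool pointing down it reaches from about 350 to 875 mm from the base axis. Payload 4.2 kg.
Tool frame: the origin (TCP) lies midway between the tips of the shut fingers; the grasp point (between the pads) lies 19 mm behind it (arm.grip_point_offset is the z of the grasp point in the tool frame, in mm); z points along the fingers, x is the direction in which the jaws open and shut, and the axes are right-handed (so a half turn about z gives the same grasp; the last joint's range is limited). The gripper opens to 85 mm and grips with 20 to 120 N. Pads are 22 mm wide; open, the fingers measure 114 mm over their backs; the gripper's body (76 mm by 85 mm) begins 54 mm behind the grasp point. The pads swing forward as they close: fully open they stand 13 mm farther back than shut.
Start: joints at [1.504, 0.385, 0.008, 0, -1.194, -0.259], TCP at [200.009, 592.111, 231.312] pointing down, gripper open.
Joint ranges: [-3.14, 3.14], [-1.21, 2.06], [-1.07, 1.41], [-3.16, 2.05], [-2.99, -0.16], [-3.1, 3.1]. Speed limits (rad/s): [2.79, 2.79, 3.14, 3.14, 3.14, 3.14].

### API

Orientations are given as a unit quaternion [x, y, z, w].
In Python, from bench import arm gives the robot as it stands.
- The arm moves only by the shell command python3 -m jog 'ROWS'. ROWS is JSON, a list of rows, each an object of numbers: "hand": the finger opening in mm, from 0 to 85.4; "dx", "dy", "dz": the shift along the tool's x, y, z in mm; "rx", "ry", "rz": the turn, a rotation vector about the tool's x, y, z in rad. A call has 1 to 5 rows; each row shifts and turns the commanded pose from where the row before left it, along the tool's axes as they then stand; what a row does not reach is not made up. A row lasts 1/12 s, in which the tool goes at most 41.7 mm and 7.16 degrees, less where a joint would pass 70% of its speed; a pose out of reach is approached as far as the arm can. A call with a gripper value outside its range is refused whole. The fingers move at their own pace and stop on an object; the grip force is fixed at half the most. Time passes only in rows, so rows that do not move let the fingers close. It gives the time, the measured TCP pose, the force and the opening at its end, in the units of the state.
- arm.read_state(): the state, without advancing time (a new reading comes with each control period).
- arm.get_image(name): name is "scene" or "side" or "wrist"; returns a dict with "img" (400x640x3 uint8, red, green, blue), "depth" (400x640 float32, mm along the optical axis (not along the pixel's ray), 0 where there is no reading), "intrinsics" (3x3 intrinsics, pixels), "R" (3x3) and "t" (3): a world point X has camera coordinates R X + t; the wrist camera has in their place "T_tool_cam" (4x4, takes a point from camera to tool coordinates, whose origin is the TCP and whose axes are the tool frame's). Camera axes: x right, y down, z forward; pixel columns grow to the right and rows downward; lengths in mm; the calibration is good to about 2 mm. A picture is of the moment at which its call begins: read the wrist's pose just before it.
- arm.job_done(): hands the job in, once; it reports no verdict.
The state is a dict: "clock": time; "joints": joint angles; "joint_vel": joint speeds; "joint_efforts": joint torques, N m; "position": TCP position; "ee_rot": TCP orientation; "contact_force": force on the tool from outside, world axes, zero at the start; "wrist_torque": the same for the moment, N m; "gripper_width": finger opening in mm.
Only numpy, scipy, OpenCV 4.12 (cv2) and the standard library are available. Lean on these libraries where they do the work, as an engineer would, in place of code of your own. Each camera call takes 0.05 s, during which the arm holds its last target.

### The job

Take the snap-ring pliers, which have the snap ring on their tips, off their rest by the two handles, and squeeze the handles fully so that the ring is spread. Keeping it spread, slide the ring level over the top of the upright shaft of the gearbox and down to the groove just above the bearing, round the shaft and within the groove's height, not pressing on the bearing or the shaft. Finish while holding it there: keep the handles squeezed, do not let go, and leave the other things on the bench where they are.

Things in the scene. Friction and masses are not known exactly. Their poses are not given: they have to be found in the camera images.
- pliers: Snap-ring pliers lying flat, 0.23 kg: two black handles (upright bars 8 mm thick, 20 mm high, 26 to 108 mm behind the pivot), round pivot boss, two steel jaws, the ring held on their tips for good. Origin on the pivot axis at the underside (36 mm above the bench at first), z up. Its x is turned from the line pivot-to-ring by half the squeeze, to the left.
- spread (a joint): Squeeze of the handles, rad: 0 relaxed (spring), 0.32 fully squeezed, at the stop. On each grip point it takes about 4 N at first, 11 N at the stop. The snap ring is an open flat ring, 4 mm thick. Relaxed, its bore is 26 mm wide, too narrow for the shaft; fully spread it is 35 mm inside, 45 mm outside.
- handle_a (a point): Grip point on the outer face of the left handle (looking from handles to ring), 60 mm behind the pivot, 10 mm above the pliers' underside. The two grip points are 55 mm apart relaxed, 36 mm fully squeezed, when the outer faces are parallel.
- handle_b (a point): The same point on the right handle. The point halfway between handle_a and handle_b lies on the pliers' centre line, 132 mm behind the ring's bore centre when fully spread.
- ring_a_mid (a point): Middle of the ring's left side, at half its width and thickness, 8 mm above the pliers' underside. Halfway between ring_a_mid and ring_b_mid is the centre of the spread bore; they are 40 mm apart fully spread, 31 mm relaxed. Its z axis is the ring's axis, up.
- ring_b_mid (a point): Middle of the ring's right side, likewise.
- stub: Gearbox housing fixed to the bench: grey block 90 x 90 x 40 mm, on it a dark round bearing 62 mm across up to 60 mm above the bench, and from it an upright steel shaft 30 mm across with its flat end 105 mm above the bench. Origin at the underside's centre, on the shaft's axis.
- groove (a point): Centre of the shaft's groove, on the shaft's axis 64 mm above the bench. The groove is 8 mm high (60 to 68 mm above the bench, directly above the bearing's face) and 23 mm across.
- stub_top (a point): Centre of the shaft's flat top end, 105 mm above the bench.
- rest: Grey rest of the pliers, fixed to the bench: a 6 mm base plate with two 36 mm high supports, one 44 x 50 mm under the pivot, one 16 x 94 mm across under the handles' ends, the space between them free for the fingers. Origin on the bench below the ring; x axis along the pliers, from handles to ring, nearly.
- bearing: Spare ball bearing, a steel ring 42 mm across and 14 mm thick, lying flat; to be left alone. Origin at its underside's centre.
- spacer: Brass spacer, a solid disc 28 mm across, 20 mm high; to be left alone. Origin at its underside's centre.
- beaker: Glass beaker, 80 mm across, 100 mm high, empty; to be left alone. Origin at its underside's centre.
- bottle: Amber bottle, 60 mm across, 140 mm high; to be left alone. Origin at its underside's centre.
- coupling: Aluminium shaft coupling, an upright cylinder 32 mm across, 32 mm high; to be left alone. Origin at its underside's centre.
- jar: White jar, 68 mm across, 80 mm high; to be left alone. Origin at its underside's centre.
- flask: Conical glass flask, 84 mm across its foot, 110 mm high; to be left alone. Origin at its underside's centre.

How it is judged:
By the outcome, as a careful person would: the job done as asked, in the order asked, and still so for the second after the job is handed in, while the arm keeps its last pose, push and grip.
It also fails if it takes over 42 s, if anything falls off the work surface, if the arm or the gripper's body presses on something with over 40 N, if the wrist force passes 120 N, or if a joint passes its speed limit or range.

## Working session

There is one attempt and no reset: what is moved stays moved. The work goes in short steps, Python scripts to look and compute and a shell command to move; the robot and the scene stay as the last step left them, time stands still between calls to the robot, and variables do not carry over. Pictures are saved under pics/ and viewed, and the job is handed in when it is done.

```bash
ls; mkdir -p pics; cat > h.py <<'E'
import numpy as np, cv2
from bench import arm
def snap(n,f):
    d=arm.get_image(n); cv2.imwrite('pics/'+f+'.png',d['img'][:,:,::-1]); np.savez('pics/'+f+'.npz',**{k:v for k,v in d.items()}); return d
E
python3 - <<'E'
from h import *
s=arm.read_state(); print(s)
for n in ['scene','side','wrist']:
    d=snap(n,n+'0'); print(n,d['intrinsics'].tolist(), d.get('R'),d.get('t'),d.get('T_tool_cam'))
print(arm.grip_point_offset)
E
```

```text
pics
{'clock': 0.0, 'joints': array([ 1.50360622e+00,  3.85551076e-01,  6.63722409e-03, -4.96195508e-04,
       -1.19399909e+00, -2.58582486e-01]), 'joint_vel': array([ 1.15787310e-03,  2.87405890e-05, -1.46733432e-03, -1.92028982e-03,
       -1.26151406e-03, -3.48039890e-04]), 'joint_efforts': array([ 1.94026499e-03, -3.92286515e+01,  1.88403636e+01,  4.18604091e+00,
       -4.63831821e-03,  1.29723432e-06]), 'position': array([199.83202423, 591.58106265, 230.22976751]), 'ee_rot': array([-5.83002973e-01,  8.12469298e-01, -6.69683991e-04, -8.51297456e-04]), 'contact_force': array([-0.042267  ,  0.53105692,  0.76393031]), 'wrist_torque': array([ 0.04631882, -0.00675066,  0.00262806]), 'gripper_width': 85.04142341754745}
scene [[453.472893554909, 0.0, 321.19466966266805], [0.0, 453.472893554909, 196.4565320916682], [0.0, 0.0, 1.0]] [[ 0.73283358  0.68037344 -0.00684998]
 [ 0.45752872 -0.50020801 -0.73515945]
 [-0.50360938  0.53561547 -0.67785962]] [-451.02799349 -238.56402882 1837.59745397] None
side [[377.3954241491292, 0.0, 326.6572801264494], [0.0, 377.3954241491292, 202.7239288974094], [0.0, 0.0, 1.0]] [[-0.98981527 -0.14223183 -0.00598667]
 [-0.08988327  0.65701781 -0.74849756]
 [ 0.11039352 -0.74033621 -0.66311052]] [615.1475912  130.23329309 958.53775884] None
wrist [[297.09432957813124, 0.0, 317.60628926366405], [0.0, 297.09432957813124, 195.8331554503977], [0.0, 0.0, 1.0]] None None [[ 9.99999948e-01 -3.20920387e-04  2.08956797e-05  6.22941348e-01]
 [ 3.01008002e-04  9.56868540e-01  2.90521096e-01 -7.43342535e+01]
 [-1.13228561e-04 -2.90521074e-01  9.56868587e-01 -1.42269444e+02]
 [ 0.00000000e+00  0.00000000e+00  0.00000000e+00  1.00000000e+00]]
-18.700000000000003
```

View pics/scene0.png

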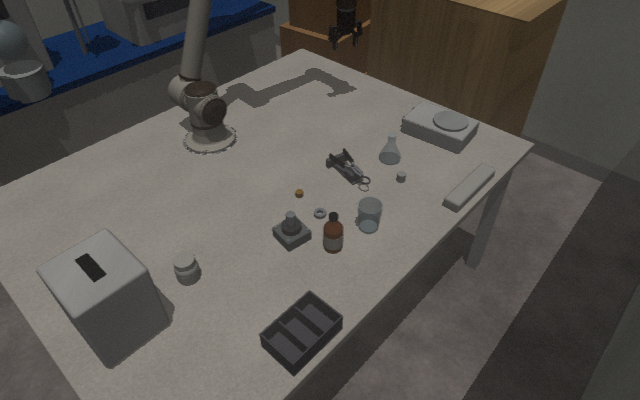

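View pics/side0.png

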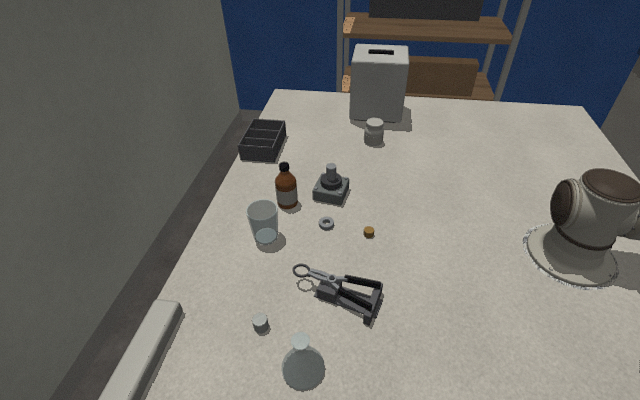

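View pics/wrist0.png

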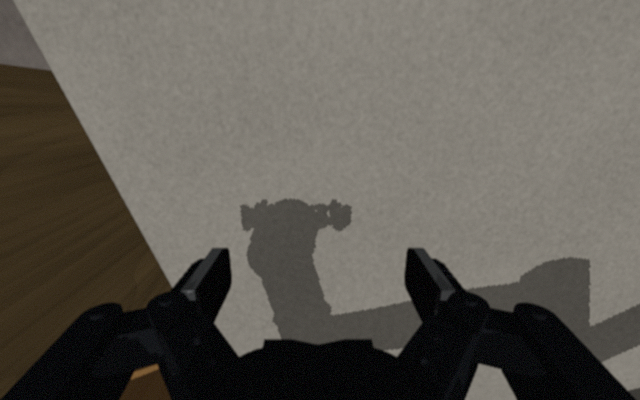

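The scene view shows the pliers near (348,168) and the gearbox shaft near (291,216). In the side view the ring is near (301,271), the pivot near (331,279), the handles end near (380,285), and the shaft top near (331,166).

```bash
cat >> h.py <<'E'
def ray(d,u,v,z):
    K=d['intrinsics']; r=np.linalg.inv(K)@np.array([u,v,1.]); R=d['R'];t=d['t']
    o=-R.T@t; w=R.T@r; s=(z-o[2])/w[2]; return o+s*w
def cloud(d):
    K=d['intrinsics']; h,w=d['depth'].shape; u,v=np.meshgrid(np.arange(w),np.arange(h))
    z=d['depth']; c=np.stack([(u-K[0,2])/K[0,0]*z,(v-K[1,2])/K[1,1]*z,z],-1)
    return (c-d['t'])@d['R']
E
python3 - <<'E'
from h import *
S=np.load('pics/side0.npz');C=np.load('pics/scene0.npz')
for d,pts in ((S,[('ring',301,270,44),('pivot',332,279,60),('hA',380,281,56),('hB',369,303,56),('top',331,166,105),('bottle',287,165,140),('beaker',263,206,100),('jar',374,122,80),('flask',300,338,110),('coupl',260,318,32),('bear',326,222,14),('spac',369,230,20)]),(C,[('ring',363,187,44),('pivot',347,170,60),('top',291,214,105),('bottle',333,215,140),('beaker',370,203,100)])):
    P=cloud(d)
    for n,u,v,z in pts: print(n,ray(d,u,v,z).round(), P[v,u].round(), d['depth'][v,u])
def up(d,u0,u1,v0,v1,f,k):
    im=d['img'][v0:v1,u0:u1,::-1]; cv2.imwrite('pics/'+f+'.png',cv2.resize(im,None,fx=k,fy=k,interpolation=cv2.INTER_CUBIC))
up(S,280,400,250,330,'sz',6); up(S,300,360,150,210,'sg',8)
up(C,320,380,140,200,'cz',8)
E
```

```text
ring [655. 178.  44.] [664. 144.   1.] 924.34515
pivot [580. 205.  60.] [580. 203.  57.] 834.7759
hA [475. 193.  56.] [471. 150.  -0.] 899.9488
hB [495. 252.  56.] [495. 252.  55.] 790.3777
top [ 630. -151.  105.] [ 630. -151.  105.] 1070.0905
bottle [742. -92. 140.] [741. -91. 141.] 1014.3013
beaker [778.  35. 100.] [787.  12.  78.] 984.6894
jar [ 522. -460.   80.] [ 522. -462.   79.] 1306.3308
flask [614. 378. 110.] [614. 378. 110.] 673.22723
coupl [719. 304.  32.] [719. 304.  31.] 792.81726
bear [626. -17.  14.] [628. -29.   1.] 1048.6302
spac [508.   4.  20.] [508.   3.  19.] 999.464
ring [678. 143.  44.] [650. 181.   3.] 1605.3644
pivot [591. 160.  60.] [569. 187.  31.] 1630.1824
top [ 636. -155.  105.] [ 635. -154.  104.] 1364.6962
bottle [755. -99. 140.] [754. -98. 138.] 1311.5741
beaker [778.  48. 100.] [762.  71.  74.] 1441.5519
```

```bash
python3 - <<'E'
import cv2,numpy as np
a=cv2.imread('pics/sz.png');b=cv2.imread('pics/cz.png');print(a.shape,b.shape)
E
```

```text
(480, 720, 3) (480, 480, 3)
```

View pics/sz.png

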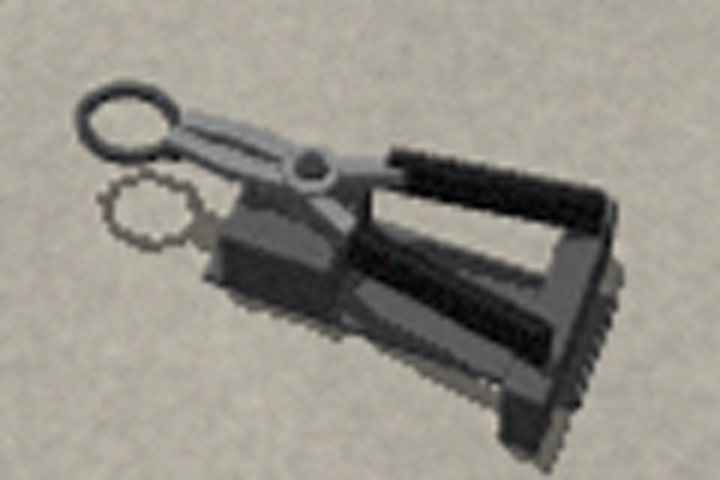

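```bash
R='{"dx":16.3,"dy":-28.4}'; python3 -m jog '[{"dx":10,"dy":-18},{"dx":16,"dy":-28},{"dx":16,"dy":-28},{"dx":16,"dy":-28},{"dx":16,"dy":-28}]'; python3 -m jog '[{"dx":17,"dy":-28},{"dx":17,"dy":-28},{"dx":17,"dy":-28},{"dx":17,"dy":-28},{"dx":17,"dy":-28}]'; python3 -m jog '[{"dx":17,"dy":-28},{"dx":17,"dy":-28},{"dx":17,"dy":-28},{"dx":17,"dy":-28},{"dx":17,"dy":-28}]'; python3 -m jog '[{"dx":10,"dy":-18},{"hand":85},{"hand":85}]'
python3 - <<'E'
from h import *
s=arm.read_state(); d=snap('wrist','w1'); print(s['position'],s['ee_rot'],s['clock'],s['contact_force']); np.savez('pics/w1s.npz',p=s['position'],q=s['ee_rot'])
E
```

```text
[199.87612605 591.72039198 230.49108157] [-5.83032597e-01  8.12448337e-01 -5.41257646e-04 -6.30955400e-04] 0.15 [-0.38317084 -0.24086002 -0.42732305]$[0]: bad value
$[0]: bad value
$[0]: bad value
$[0]: bad value
```

View pics/w1.png

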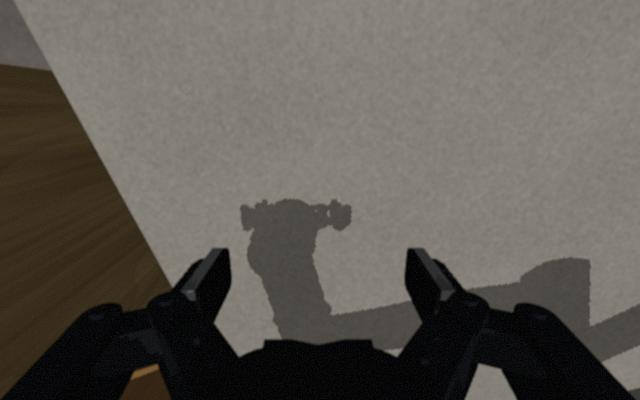

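The moves were refused, so the view hasn't changed. Each row probably needs all of its keys.

```bash
python3 -m jog '[{"hand":85,"dx":10,"dy":-18,"dz":0,"rx":0,"ry":0,"rz":0},{"hand":85,"dx":16,"dy":-28,"dz":0,"rx":0,"ry":0,"rz":0}]'
```

```text
clock: 0.37
position: [234.3, 553.8, 230.4]
ee_rot: [-0.584, 0.811, -0.0, -0.0]
contact_force: [0.9, 1.0, 0.2]
gripper_width: 84.9
```

```bash
python3 -m jog '[{"hand":85,"dx":16,"dy":-28,"dz":0,"rx":0,"ry":0,"rz":0},{"hand":85,"dx":16,"dy":-28,"dz":0,"rx":0,"ry":0,"rz":0},{"hand":85,"dx":16,"dy":-28,"dz":0,"rx":0,"ry":0,"rz":0},{"hand":85,"dx":16,"dy":-28,"dz":0,"rx":0,"ry":0,"rz":0},{"hand":85,"dx":16,"dy":-28,"dz":0,"rx":0,"ry":0,"rz":0}]'; python3 -m jog '[{"hand":85,"dx":16,"dy":-28,"dz":0,"rx":0,"ry":0,"rz":0},{"hand":85,"dx":16,"dy":-28,"dz":0,"rx":0,"ry":0,"rz":0},{"hand":85,"dx":16,"dy":-28,"dz":0,"rx":0,"ry":0,"rz":0},{"hand":85,"dx":16,"dy":-28,"dz":0,"rx":0,"ry":0,"rz":0},{"hand":85,"dx":16,"dy":-28,"dz":0,"rx":0,"ry":0,"rz":0}]'; python3 -m jog '[{"hand":85,"dx":16,"dy":-28,"dz":0,"rx":0,"ry":0,"rz":0},{"hand":85,"dx":16,"dy":-28,"dz":0,"rx":0,"ry":0,"rz":0},{"hand":85,"dx":16,"dy":-28,"dz":0,"rx":0,"ry":0,"rz":0},{"hand":85,"dx":10,"dy":-16,"dz":0,"rx":0,"ry":0,"rz":0},{"hand":85,"dx":0,"dy":0,"dz":0,"rx":0,"ry":0,"rz":0}]'
python3 - <<'E'
from h import *
s=arm.read_state(); d=snap('wrist','w1'); print(s['position'],s['ee_rot'],s['clock'],s['contact_force']); np.savez('pics/w1s.npz',p=s['position'],q=s['ee_rot'])
E
```

```text
clock: 0.78
position: [343.0, 430.8, 231.2]
ee_rot: [-0.583, 0.812, -0.0, -0.0]
contact_force: [-0.2, 0.4, 0.6]
gripper_width: 84.8
clock: 1.2
position: [450.0, 310.2, 231.3]
ee_rot: [-0.583, 0.812, 0.0, -0.0]
contact_force: [-0.0, 0.5, 1.0]
gripper_width: 85.3
clock: 1.62
position: [527.2, 221.9, 230.8]
ee_rot: [-0.581, 0.814, -0.0, -0.0]
contact_force: [-0.4, 0.5, 0.6]
gripper_width: 85.1
[527.15482812 221.87926305 230.82999446] [-5.81258777e-01  8.13718625e-01 -2.16535848e-04 -4.31451430e-04] 1.6167 [-0.3545186   0.50050427  0.59849645]
```

View pics/w1.png

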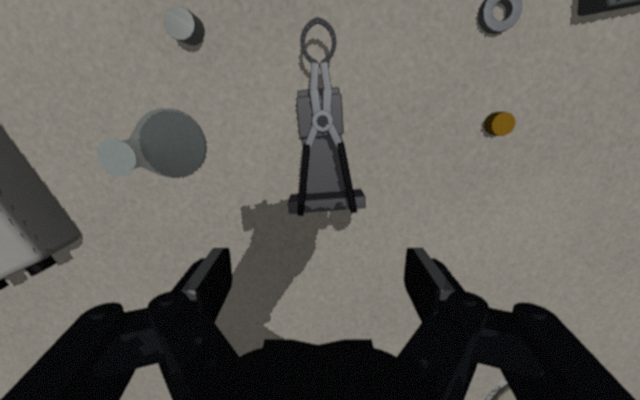

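The wrist view shows the ring bore near (319,40), the pivot at (322,121), and the handle ends near (302,213) and (352,210). The jaws are almost aligned with the pliers.

```bash
cat >> h.py <<'E'
from scipy.spatial.transform import Rotation as Ro
def wcam(f):
    d=dict(np.load('pics/'+f+'.npz')); s=np.load('pics/'+f+'s.npz'); R=Ro.from_quat(s['q']).as_matrix()
    T=d['T_tool_cam']; Rw=R@T[:3,:3]; o=R@T[:3,3]+s['p']; d['R']=Rw.T; d['t']=-Rw.T@o; return d
E
python3 - <<'E'
from h import *
d=wcam('w1'); P=cloud(d)
S=dict(np.load('pics/side0.npz'));C=dict(np.load('pics/scene0.npz'))
im=d['img'].astype(int)
# upscale crop
c=d['img'][0:230,250:400,::-1]; cv2.imwrite('pics/w1z.png',cv2.resize(c,None,fx=2.6,fy=2.6,interpolation=cv2.INTER_CUBIC)[:600])
for n,D in (('w',d),('s',S),('c',C)):
    Q=cloud(D); h=Q[...,2]; g=D['img'].max(-1)
    box=(abs(Q[...,0]-570)<170)&(abs(Q[...,1]-205)<110)&(D['depth']>0)
    dark=box&(h>46)&(h<62)&(g<45)   # handles
    pts=Q[dark][:, :2]; print(n,'handles',len(pts), pts.mean(0).round(1) if len(pts) else '')
    al=box&(h>36)&(h<62); print('all>40',al.sum())
    if len(pts):
        r=cv2.fitLine(pts.astype(np.float32),cv2.DIST_L2,0,.01,.01).ravel(); print(np.degrees(np.arctan2(r[1],r[0])))
    gq=Q[(abs(Q[...,0]-630)<60)&(abs(Q[...,1]+153)<60)&(D['depth']>0)]
    t=gq[(gq[:,2]>100)&(gq[:,2]<112)]; print('shaft top',len(t), t.mean(0).round(1) if len(t) else '', t.min(0) if len(t) else '',t.max(0) if len(t) else '')
for n,u,v,z in (('ring',319,40,46),('piv',321.5,121,58),('ha',302,213,56),('hb',351.5,210,56)): print(n,ray(d,u,v,z).round(1), P[int(v),int(u)].round(1))
E
```

```text
w handles 937 [521. 215.]
all>40 3531
76.037476
shaft top 0   
s handles 339 [520.5 220.6]
all>40 1169
5.6933856
shaft top 61 [ 631.  -151.1  104.4] [ 618.13813646 -166.90101535  100.471152  ] [ 645.04524782 -139.13034374  106.85669858]
c handles 37 [522.6 206.2]
all>40 337
-74.804
shaft top 59 [ 634.2 -156.6  103.6] [ 617.67268715 -170.11235231  100.08806493] [ 650.21967808 -139.65173076  108.78834401]
ring [655.7 175.5  46. ] [663.9 172.4  -0. ]
piv [581.6 198.1  58. ] [581.7 198.6  57.6]
ha [492.6 251.6  56. ] [492.5 251.7  55.6]
hb [477.8 197.4  56. ] [477.9 197.9  55.8]
```

View pics/w1z.png

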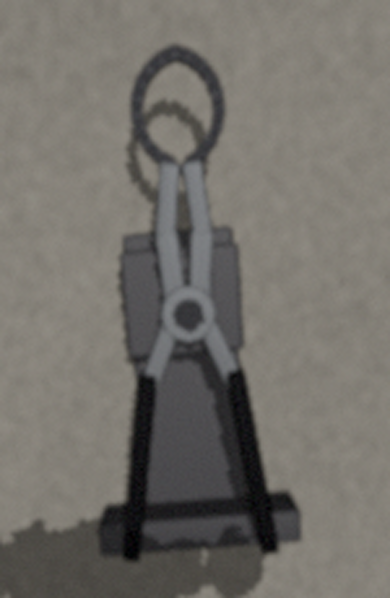

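View pics/sg.png

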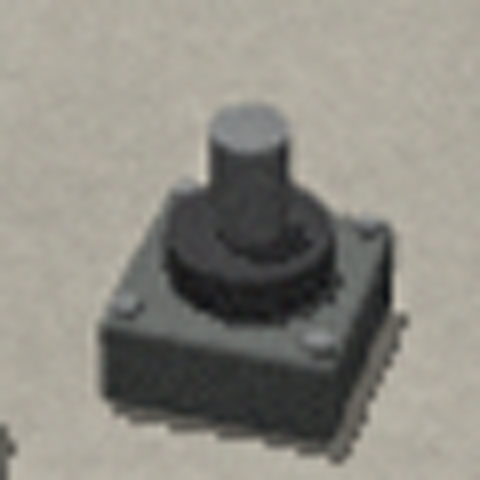

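```bash
python3 -m jog '[{"hand":85,"dx":0,"dy":0,"dz":0,"rx":0,"ry":0,"rz":-0.05},{"hand":85,"dx":8,"dy":-1.5,"dz":20,"rx":0,"ry":0,"rz":0},{"hand":85,"dx":0,"dy":0,"dz":35,"rx":0,"ry":0,"rz":0},{"hand":85,"dx":0,"dy":0,"dz":35,"rx":0,"ry":0,"rz":0},{"hand":85,"dx":0,"dy":0,"dz":25,"rx":0,"ry":0,"rz":0}]'; python3 -m jog '[{"hand":85,"dx":0,"dy":0,"dz":10,"rx":0,"ry":0,"rz":0},{"hand":85,"dx":0,"dy":0,"dz":0,"rx":0,"ry":0,"rz":0}]'
python3 - <<'E'
from h import *
s=arm.read_state(); d=snap('wrist','w2'); print(s['position'],s['ee_rot'],s['clock'],s['contact_force']); np.savez('pics/w2s.npz',p=s['position'],q=s['ee_rot'])
E
```

```text
clock: 2.08
position: [522.8, 216.6, 113.8]
ee_rot: [-0.603, 0.797, 0.0, -0.001]
contact_force: [0.1, -0.2, 0.1]
gripper_width: 85.1
clock: 2.25
position: [523.0, 216.3, 103.8]
ee_rot: [-0.604, 0.797, 0.0, -0.003]
contact_force: [-0.0, 0.4, -0.3]
gripper_width: 84.8
[522.95359529 216.25016626 103.82616148] [-6.03548996e-01  7.97320660e-01  9.37675004e-05 -2.89223316e-03] 2.25 [-0.01323676  0.35790542 -0.25040389]
```

View pics/w2.png

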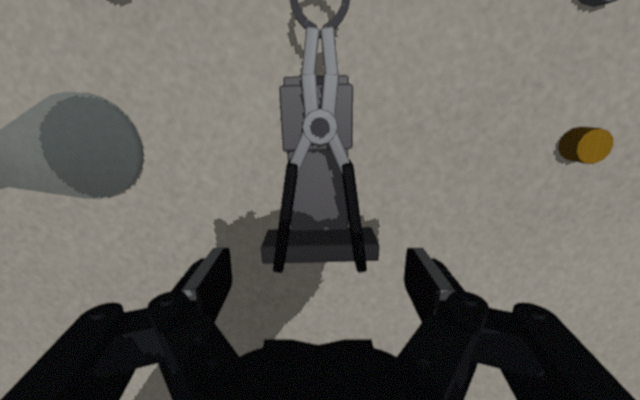

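The pliers are centred at u≈320: pivot (320,127), handle ends (279,268) and (361,268). Now to check the fore-aft position.

```bash
python3 - <<'E'
from h import *
d=wcam('w2'); s=np.load('pics/w2s.npz'); R=Ro.from_quat(s['q']).as_matrix()
for n,u,v,z in (('piv',320,126.5,57.5),('e1',279,268,56),('e2',361,268,56),('f1',292,165,56),('f2',349,165,56)):
    X=ray(d,u,v,z); print(n,X.round(1),(R.T@(X-s['p'])).round(1))
E
```

```text
piv [581.8 197.2  57.5] [  2.1 -61.9  46.1]
e1 [493.7 252.6  56. ] [-27.3  37.9  47.8]
e2 [477.4 195.6  56. ] [32.  38.  48.1]
f1 [563.2 221.2  56. ] [-15.9 -37.5  47.6]
f2 [553.1 185.7  56. ] [ 21.  -37.5  47.8]
```

```bash
python3 -m jog '[{"hand":85,"dx":2,"dy":-2,"dz":20,"rx":0,"ry":0,"rz":0},{"hand":85,"dx":0,"dy":0,"dz":25,"rx":0,"ry":0,"rz":0},{"hand":85,"dx":0,"dy":0,"dz":20,"rx":0,"ry":0,"rz":0},{"hand":85,"dx":0,"dy":0,"dz":13,"rx":0,"ry":0,"rz":0},{"hand":85,"dx":0,"dy":0,"dz":0,"rx":0,"ry":0,"rz":0}]'
python3 -m jog '[{"hand":60,"dx":0,"dy":0,"dz":0,"rx":0,"ry":0,"rz":0},{"hand":60,"dx":0,"dy":0,"dz":0,"rx":0,"ry":0,"rz":0},{"hand":60,"dx":0,"dy":0,"dz":0,"rx":0,"ry":0,"rz":0},{"hand":60,"dx":0,"dy":0,"dz":0,"rx":0,"ry":0,"rz":0}]'
python3 - <<'E'
from h import *
s=arm.read_state(); d=snap('wrist','w3'); print(s['position'],s['ee_rot'],s['clock'],s['contact_force'],s['gripper_width']); np.savez('pics/w3s.npz',p=s['position'],q=s['ee_rot'])
snap('side','s3'); i=cv2.imread('pics/s3.png')[220:330,280:440]; cv2.imwrite('pics/s3z.png',cv2.resize(i,None,fx=5,fy=5,interpolation=2))
E
```

```text
clock: 2.72
position: [525.9, 214.3, 27.8]
ee_rot: [-0.603, 0.798, 0.0, -0.001]
contact_force: [0.6, -1.0, 0.1]
gripper_width: 84.8
clock: 3.05
position: [527.0, 214.7, 29.9]
ee_rot: [-0.603, 0.798, -0.0, 0.002]
contact_force: [0.8, 0.1, -0.1]
gripper_width: 60.0
[527.02188832 214.69538757  29.91966277] [-6.03274363e-01  7.97532140e-01 -4.23102874e-05  1.58979325e-03] 3.05 [ 0.80699043  0.09507734 -0.06280918] 59.95254393619143
```

View pics/w3.png

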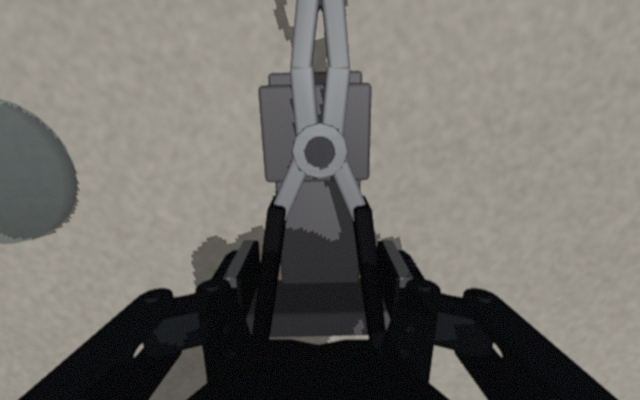

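View pics/s3z.png

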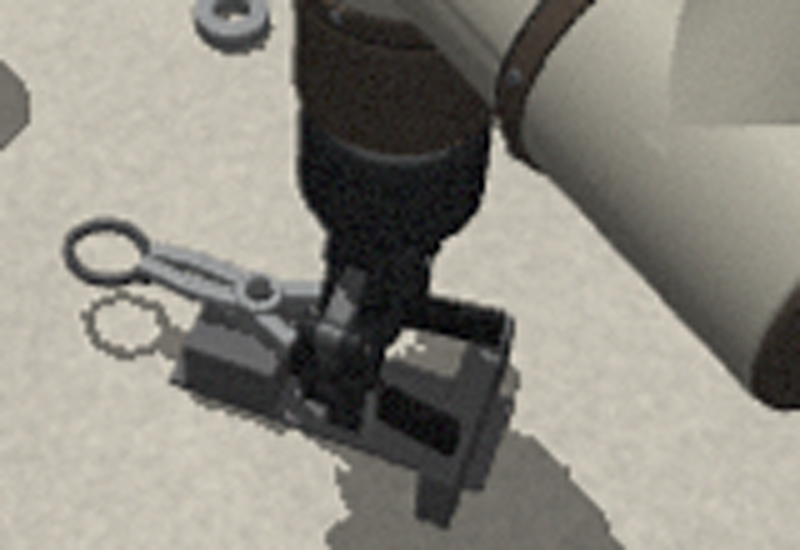

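The fingers straddle the handles at their middle, with equal gaps either side (u≈258 and u≈384). I'll go down about 7 mm, then squeeze while rising slightly to follow the pad swing.

```bash
python3 -m jog '[{"hand":60,"dx":0,"dy":0,"dz":7,"rx":0,"ry":0,"rz":0},{"hand":55,"dx":0,"dy":0,"dz":0,"rx":0,"ry":0,"rz":0},{"hand":50,"dx":0,"dy":0,"dz":-1,"rx":0,"ry":0,"rz":0},{"hand":45,"dx":0,"dy":0,"dz":-1,"rx":0,"ry":0,"rz":0},{"hand":40,"dx":0,"dy":0,"dz":-1,"rx":0,"ry":0,"rz":0}]';python3 -m jog '[{"hand":30,"dx":0,"dy":0,"dz":0,"rx":0,"ry":0,"rz":0},{"hand":20,"dx":0,"dy":0,"dz":0,"rx":0,"ry":0,"rz":0},{"hand":0,"dx":0,"dy":0,"dz":0,"rx":0,"ry":0,"rz":0},{"hand":0,"dx":0,"dy":0,"dz":0,"rx":0,"ry":0,"rz":0},{"hand":0,"dx":0,"dy":0,"dz":0,"rx":0,"ry":0,"rz":0}]'
python3 - <<'E'
from h import *
s=arm.read_state(); d=snap('wrist','w4'); print(s['position'],s['ee_rot'],s['clock'],s['contact_force'],s['gripper_width']); np.savez('pics/w4s.npz',p=s['position'],q=s['ee_rot'])
snap('side','s4'); i=cv2.imread('pics/s4.png')[220:330,280:440]; cv2.imwrite('pics/s4z.png',cv2.resize(i,None,fx=5,fy=5,interpolation=2))
E
```

```text
clock: 3.57
position: [525.9, 214.0, 24.0]
ee_rot: [-0.603, 0.798, 0.0, -0.0]
contact_force: [-0.0, 0.4, -1.3]
gripper_width: 40.2
clock: 3.98
position: [526.0, 214.0, 24.5]
ee_rot: [-0.603, 0.798, -0.0, -0.0]
contact_force: [-1.9, 0.6, 4.5]
gripper_width: 34.2
[526.03771077 213.98262857  24.48623024] [-6.03233854e-01  7.97564359e-01 -4.00135642e-06 -1.06256185e-04] 3.9833 [-1.94493636  0.63603249  4.5168118 ] 34.19028250607866
```

View pics/w4.png

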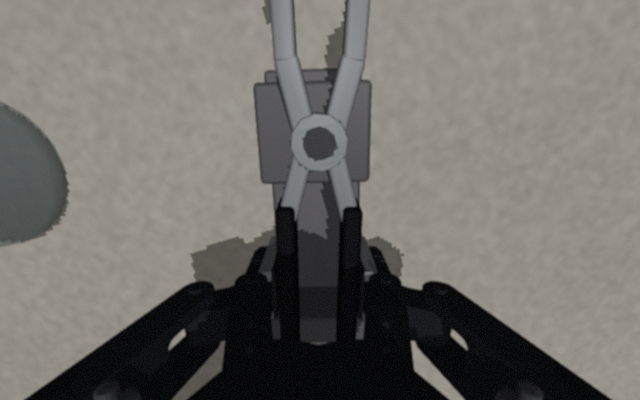

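View pics/s4z.png

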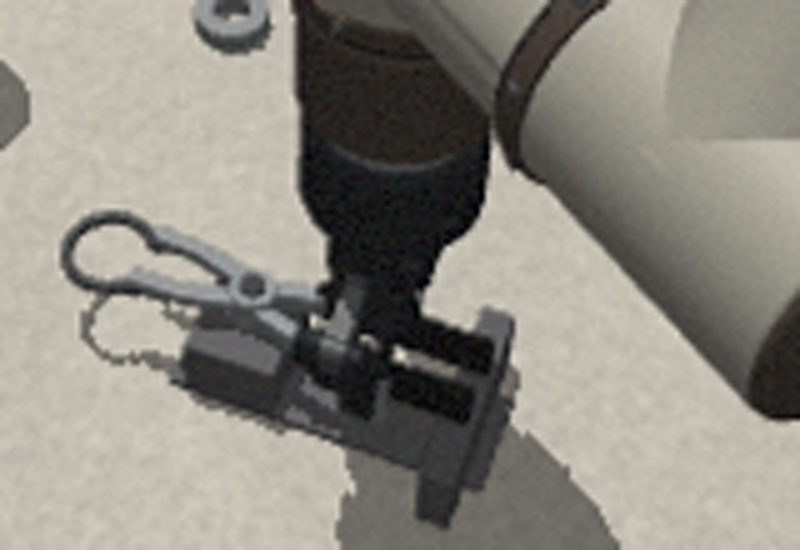

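Fully squeezed: the handles are parallel and the ring is open, with an opening of 34 mm. Now to lift.

```bash
python3 -m jog '[{"hand":0,"dx":0,"dy":0,"dz":-3,"rx":0,"ry":0,"rz":0},{"hand":0,"dx":0,"dy":0,"dz":-8,"rx":0,"ry":0,"rz":0},{"hand":0,"dx":0,"dy":0,"dz":-14,"rx":0,"ry":0,"rz":0},{"hand":0,"dx":0,"dy":0,"dz":-20,"rx":0,"ry":0,"rz":0},{"hand":0,"dx":0,"dy":0,"dz":-20,"rx":0,"ry":0,"rz":0}]';python3 -m jog '[{"hand":0,"dx":0,"dy":0,"dz":-15,"rx":0,"ry":0,"rz":0},{"hand":0,"dx":0,"dy":0,"dz":-7,"rx":0,"ry":0,"rz":0},{"hand":0,"dx":0,"dy":0,"dz":0,"rx":0,"ry":0,"rz":0},{"hand":0,"dx":0,"dy":0,"dz":0,"rx":0,"ry":0,"rz":0}]'
python3 - <<'E'
from h import *
s=arm.read_state(); d=snap('wrist','w5'); print(s['position'],s['ee_rot'],s['clock'],s['contact_force'],s['gripper_width']); np.savez('pics/w5s.npz',p=s['position'],q=s['ee_rot'])
snap('side','s5'); i=cv2.imread('pics/s5.png')[180:320,260:420]; cv2.imwrite('pics/s5z.png',cv2.resize(i,None,fx=4,fy=4,interpolation=2))
snap('scene','c5'); i=cv2.imread('pics/c5.png')[130:210,310:400]; cv2.imwrite('pics/c5z.png',cv2.resize(i,None,fx=7,fy=7,interpolation=2))
E
```

```text
clock: 4.5
position: [525.4, 213.5, 89.2]
ee_rot: [-0.603, 0.798, 0.0, -0.001]
contact_force: [-0.4, 0.6, -1.9]
gripper_width: 34.5
clock: 4.83
position: [525.6, 213.7, 110.8]
ee_rot: [-0.603, 0.798, 0.0, -0.0]
contact_force: [-0.1, -0.4, -2.4]
gripper_width: 34.0
[525.63535608 213.74601784 110.79164635] [-6.02959053e-01  7.97771992e-01  2.72548912e-04 -3.94583152e-04] 4.8333 [-0.1049067  -0.36482578 -2.41261268] 33.951402992769516
```

View pics/w5.png

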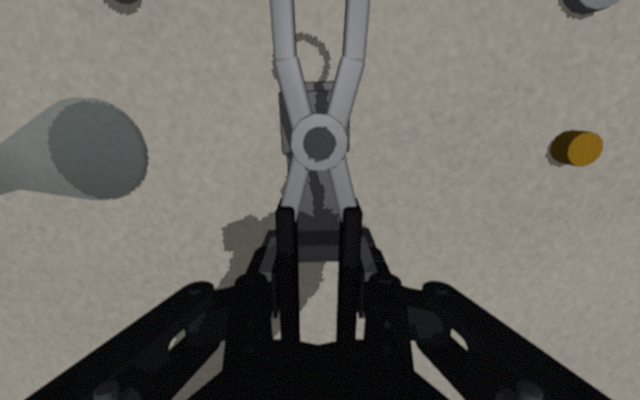

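View pics/s5z.png

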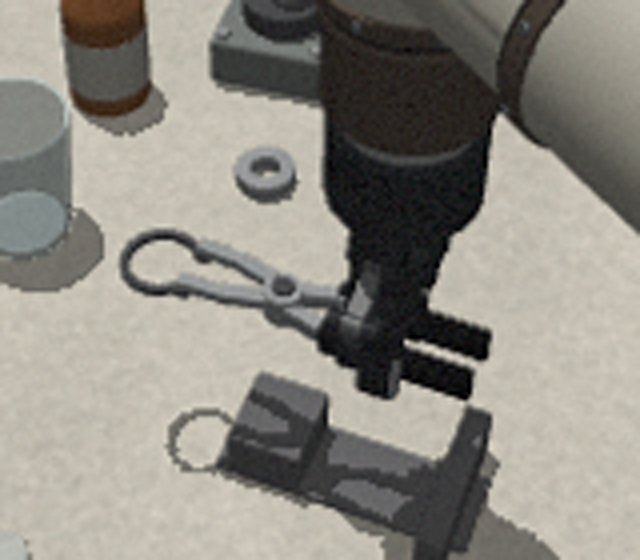

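View pics/c5z.png

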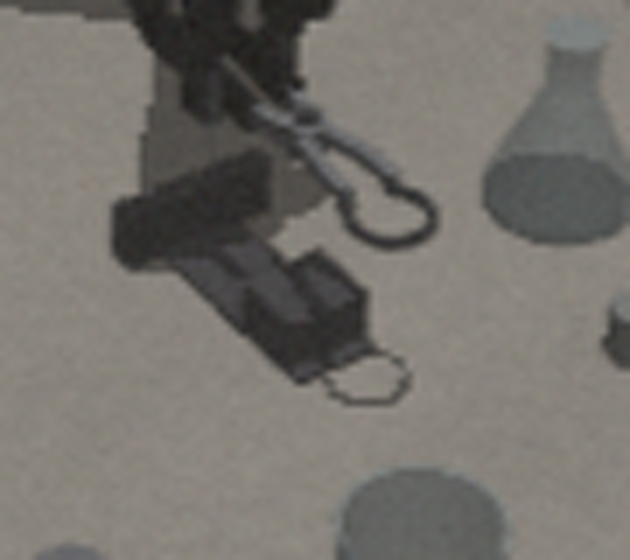

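```bash
cat >> h.py <<'E'
def tri(obs):
    A=[];b=[]
    for d,u,v in obs:
        P=np.linalg.inv(d['intrinsics'])@[u,v,1.]; o=-d['R'].T@d['t']; w=d['R'].T@P; w/=np.linalg.norm(w)
        M=np.eye(3)-np.outer(w,w); A.append(M); b.append(M@o)
    A=np.vstack(A);b=np.hstack(b); x,*_=np.linalg.lstsq(A,b,rcond=None); return x,np.linalg.norm(A@x-b)
E
python3 - <<'E'
from h import *
w4=wcam('w4');w5=wcam('w5');S=dict(np.load('pics/side5.npz')) if 0 else dict(np.load('pics/s5.npz'));C=dict(np.load('pics/c5.npz'))
for f,D,dz in (('w4',w4,0),('w5',w5,86.3)):
    s=np.load('pics/%ss.npz'%f); R=Ro.from_quat(s['q']).as_matrix()
    X=ray(D,319.5,142.5,57.5+dz); print('pivot',X.round(1),(R.T@(X-s['p'])).round(1))
s=np.load('pics/w5s.npz'); R=Ro.from_quat(s['q']).as_matrix(); y=-R[:,1]
piv=X
print('heading',np.degrees(np.arctan2(y[1],y[0])))
gm=s['p']+0; 
for n,D,u,v in(('side',S,300,245.5),('scene',C,365.7,160.7)):
    X=ray(D,u,v,130.3); print(n,X.round(1),(R.T@(X-s['p'])).round(1))
print(tri([(S,300,245.5),(C,365.7,160.7)]))
print('pred ring from pivot+72', (piv+72*y).round(1))
# shaft top
S0=dict(np.load('pics/side0.npz'));C0=dict(np.load('pics/scene0.npz'))
# top face centre: side crop(300,150) scale 8 -> (249,128)
print(ray(S0,300+249/8,150+128/8,105))
i=C0['img'][195:255,265:320,::-1]; cv2.imwrite('pics/cg.png',cv2.resize(i,None,fx=9,fy=9,interpolation=2))
for n,D in(('s',S),('c',C)):
  Q=cloud(D); m=(abs(Q[...,0]-630)<60)&(abs(Q[...,1]+153)<60)&(D['depth']>0)&(Q[...,2]>98)&(Q[...,2]<112)
  print(n,m.sum())
E
```

```text
pivot [584.8 196.   57.5] [  1.3 -61.4 -33. ]
pivot [584.4 195.7 143.8] [  1.3 -61.5 -33.1]
heading -15.835758994891263
side [652.8 179.5 130.3] [  -1.7 -131.7  -19.6]
scene [658.9 172.3 130.3] [   3.5 -139.5  -19.6]
(array([654.63990269, 176.40632293, 126.03638229]), np.float64(1.495609142933165))
pred ring from pivot+72 [653.7 176.1 143.7]
[ 629.73341443 -150.95011523  105.        ]
s 67
c 65
```

View pics/cg.png

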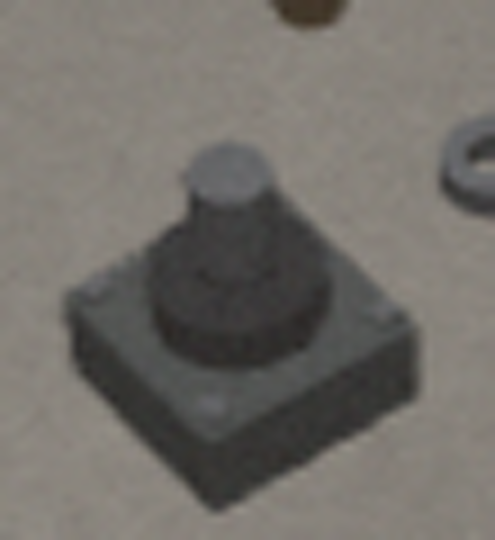

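The gearbox view shows the shaft top at crop (230,172), which is pixel (290.6,214.1). Both fixed cameras agree on the relative travel (about -23, -329), though they differ from each other in absolute terms. I'll park with the shaft beside the jaws, in the wrist camera's view.

```bash
python3 -m jog '[{"hand":0,"dx":8,"dy":-2,"dz":0,"rx":0,"ry":0,"rz":0},{"hand":0,"dx":16,"dy":-5,"dz":0,"rx":0,"ry":0,"rz":0},{"hand":0,"dx":25,"dy":-7,"dz":0,"rx":0,"ry":0,"rz":0},{"hand":0,"dx":25,"dy":-7,"dz":0,"rx":0,"ry":0,"rz":0},{"hand":0,"dx":25,"dy":-7,"dz":0,"rx":0,"ry":0,"rz":0}]';python3 -m jog '[{"hand":0,"dx":25,"dy":-7,"dz":0,"rx":0,"ry":0,"rz":0},{"hand":0,"dx":25,"dy":-7,"dz":0,"rx":0,"ry":0,"rz":0},{"hand":0,"dx":25,"dy":-7,"dz":0,"rx":0,"ry":0,"rz":0},{"hand":0,"dx":25,"dy":-7,"dz":0,"rx":0,"ry":0,"rz":0},{"hand":0,"dx":25,"dy":-7,"dz":0,"rx":0,"ry":0,"rz":0}]';python3 -m jog '[{"hand":0,"dx":25,"dy":-7,"dz":0,"rx":0,"ry":0,"rz":0},{"hand":0,"dx":25,"dy":-7,"dz":0,"rx":0,"ry":0,"rz":0},{"hand":0,"dx":25,"dy":-7,"dz":0,"rx":0,"ry":0,"rz":0},{"hand":0,"dx":25,"dy":-7,"dz":0,"rx":0,"ry":0,"rz":0},{"hand":0,"dx":25,"dy":-7,"dz":0,"rx":0,"ry":0,"rz":0}]';python3 -m jog '[{"hand":0,"dx":20,"dy":-6,"dz":0,"rx":0,"ry":0,"rz":0},{"hand":0,"dx":10,"dy":-4,"dz":0,"rx":0,"ry":0,"rz":0},{"hand":0,"dx":4,"dy":-2,"dz":0,"rx":0,"ry":0,"rz":0},{"hand":0,"dx":0,"dy":0,"dz":0,"rx":0,"ry":0,"rz":0},{"hand":0,"dx":0,"dy":0,"dz":0,"rx":0,"ry":0,"rz":0}]'
python3 - <<'E'
from h import *
s=arm.read_state(); d=snap('wrist','w6'); print(s['position'],s['ee_rot'],s['clock'],s['contact_force'],s['gripper_width']); np.savez('pics/w6s.npz',p=s['position'],q=s['ee_rot'])
E
```

```text
clock: 5.4
position: [525.4, 109.6, 110.5]
ee_rot: [-0.603, 0.797, 0.0, -0.001]
contact_force: [-0.1, -0.6, -2.4]
gripper_width: 34.1
clock: 5.82
position: [525.0, -20.5, 110.7]
ee_rot: [-0.603, 0.798, 0.0, -0.001]
contact_force: [1.1, -0.3, -2.2]
gripper_width: 34.0
clock: 6.23
position: [524.4, -150.2, 110.7]
ee_rot: [-0.603, 0.798, 0.001, -0.001]
contact_force: [0.9, -0.1, -1.7]
gripper_width: 34.1
clock: 6.65
position: [527.5, -184.1, 111.0]
ee_rot: [-0.603, 0.798, 0.0, -0.0]
contact_force: [0.9, 0.4, -2.3]
gripper_width: 34.1
[ 527.47239352 -184.05831902  110.97006544] [-6.03208825e-01  7.97583208e-01  3.14486432e-04 -2.01295963e-04] 6.65 [ 0.87413784  0.38148817 -2.30975594] 34.08811972110867
```

View pics/w6.png

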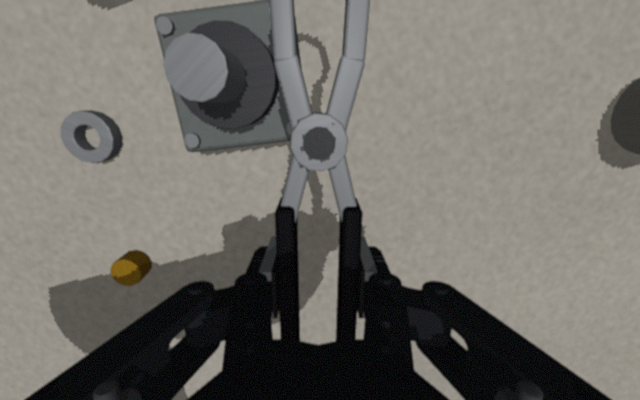

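The shaft top is visible near (197,67), with the pivot at (319,142).

```bash
python3 - <<'E'
from h import *
d=wcam('w6'); s=np.load('pics/w6s.npz'); R=Ro.from_quat(s['q']).as_matrix()
Q=cloud(d); m=(Q[...,2]>100)&(Q[...,2]<110)&(d['depth']>0); m[:,280:]=0; m[130:]=0
v,u=np.nonzero(m); print(len(u),u.min(),u.max(),v.min(),v.max(),Q[m].mean(0),Q[m].std(0))
cs,_=cv2.findContours(m.astype(np.uint8),0,1); c=max(cs,key=cv2.contourArea); e=cv2.fitEllipse(c); print(e)
X=ray(d,*e[0],105); print('shaft',X.round(1),(R.T@(X-s['p'])).round(1), 'diam', np.array(e[1])*(d['depth'][67,197])/297)
# boss
g=d['img'].max(-1); b=(Q[...,2]>138)&(Q[...,2]<150)&(d['depth']>0); 
print('boss z',Q[142,305],Q[130,319], Q[155,319])
hh=Q[20,280:290,2],Q[20,350:362,2]; print('jaw z',hh); print('jaw near boss',Q[80,285:300,2])
for vv in (5,20,40,60):
    row=(Q[vv,:,2]>115)&(Q[vv,:,2]<160); uu=np.nonzero(row)[0]; uu=uu[(uu>260)&(uu<380)]; 
    print(vv,uu.min(),uu.max(),(uu.min()+uu.max())/2, (R.T@(ray(d,(uu.min()+uu.max())/2,vv,134)-s['p'])).round(1))
for vv in (215,240,260,290):
    row=(Q[vv,:,2]>115)&(Q[vv,:,2]<160); uu=np.nonzero(row)[0]; print(vv,uu[(uu>270)&(uu<365)][[0,-1]])
S=snap('side','s6');C=snap('scene','c6')
cv2.imwrite('pics/s6z.png',cv2.resize(S['img'][130:220,280:400,::-1],None,fx=6,fy=6,interpolation=2))
cv2.imwrite('pics/c6z.png',cv2.resize(C['img'][170:260,240:340,::-1],None,fx=6,fy=6,interpolation=2))
E
```

```text
3548 163 230 32 101 [ 630.40232911 -155.65013574  104.54633524] [7.4078607  7.51893248 0.87589456]
((196.3158416748047, 66.91972351074219), (61.93206787109375, 71.36660766601562), 142.36587524414062)
shaft [ 630.4 -155.8  105. ] [-55.2 -91.4   5.9] diam [28.51231814 32.85579656]
boss z [ 587.79261507 -196.98316431  143.16143688] [ 590.58069783 -203.10276658  143.66909425] [ 581.93769386 -200.66481126  144.13224884]
jaw z (array([140.42861897, 139.754557  , 139.3365417 , 139.98590952,
       138.78264931, 140.69199544, 139.61339504, 140.2858555 ,
       139.85361949, 139.80769605]), array([141.39188335, 139.59758407, 139.65630863, 139.17969675,
       139.66232327, 138.24644896, 140.13318856, 140.38528829,
       138.02088522, 140.91746418, 139.5359085 , 139.5672072 ]))
jaw near boss [139.80986466 140.01587084 138.03956446 138.86976644 140.29337238
 140.12095173 139.87344529 138.84669833 140.95301528 140.17748291
 139.71049207 140.32569707 140.52850151 139.16090691 139.35379928]
5 270 369 319.5 [   1.3 -108.1  -23.1]
20 271 367 319.0 [   1.1 -103.4  -23.1]
40 272 366 319.0 [  1.2 -97.  -23.1]
60 274 363 318.5 [  1.  -90.4 -23.1]
215 [275 362]
240 [271 364]
260 [271 364]
290 [271 364]
```

View pics/s6z.png

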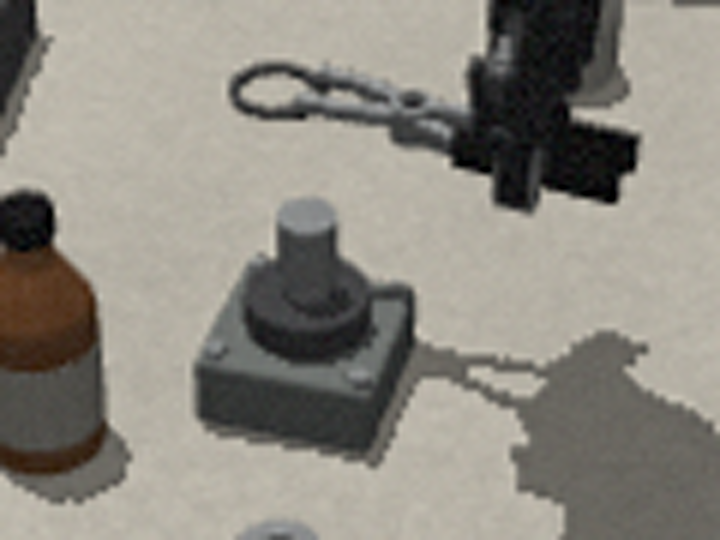

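View pics/c6z.png

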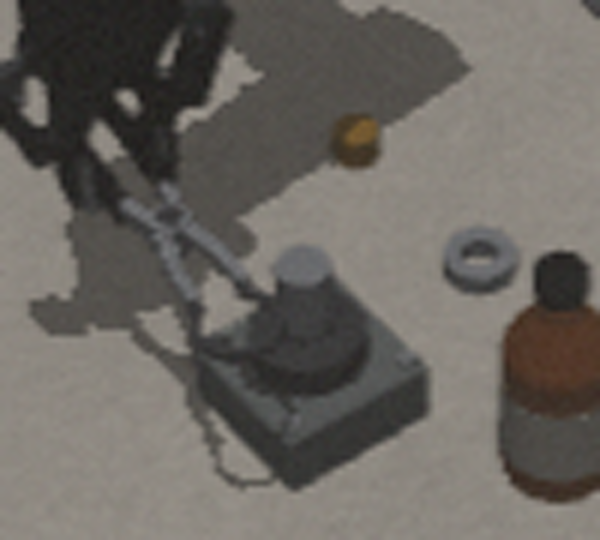

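```bash
python3 - <<'E'
from h import *
d=wcam('w6'); s=np.load('pics/w6s.npz'); R=Ro.from_quat(s['q']).as_matrix()
g=cv2.GaussianBlur(cv2.cvtColor(d['img'],cv2.COLOR_RGB2GRAY),(3,3),0)
print(g[67,150:250:4]); print(g[20:120:4,197])
Q=cloud(d)
for th in (95,105,115):
    m=((g>th)&(Q[...,2]>98)&(Q[...,2]<112)).astype(np.uint8); m[:,270:]=0; m[130:]=0
    cs,_=cv2.findContours(m,0,1); c=cv2.convexHull(max(cs,key=cv2.contourArea)); 
    P=np.array([(R.T@(ray(d,*p,105)-s['p']))[:2] for p in c[:,0].astype(float)],np.float32)
    print(th,cv2.fitEllipse(c),cv2.fitEllipse(P), cv2.minEnclosingCircle(P))
E
```

```text
[146 146 144 141 120 119 120 122 123 123 126 125 123 124 126 128 129 128
 130 106  45  48  49  50  65]
[ 97  94  60  65 124 123 125 126 126 125 127 126 123 122 123 124 124 122
 121 119 101  52  58  58  73]
95 ((194.9729766845703, 66.3953628540039), (61.288841247558594, 70.25334167480469), 149.0928955078125) ((-55.79705047607422, -91.1557388305664), (28.91005516052246, 29.16385841369629), 94.56371307373047) ((-55.78579330444336, -91.16546630859375), 14.674781799316406)
105 ((194.67237854003906, 66.44727325439453), (60.63670349121094, 69.68036651611328), 148.25230407714844) ((-55.93613815307617, -91.14268493652344), (28.598243713378906, 28.93362045288086), 104.16216278076172) ((-55.93024826049805, -91.1899185180664), 14.52897834777832)
115 ((194.80067443847656, 66.60743713378906), (60.11647415161133, 67.65300750732422), 144.73013305664062) ((-55.88923645019531, -91.10164642333984), (27.739824295043945, 28.72107696533203), 86.72071838378906) ((-55.98334503173828, -91.26025390625), 14.471288681030273)
```

Wrist and fixed cameras agree within about 2 mm. Moving above the shaft.

```bash
python3 -m jog '[{"hand":0,"dx":-6,"dy":4.5,"dz":0,"rx":0,"ry":0,"rz":0},{"hand":0,"dx":-15,"dy":11,"dz":0,"rx":0,"ry":0,"rz":0},{"hand":0,"dx":-18,"dy":13,"dz":0,"rx":0,"ry":0,"rz":0},{"hand":0,"dx":-13,"dy":10,"dz":0,"rx":0,"ry":0,"rz":0},{"hand":0,"dx":-5.5,"dy":4,"dz":0,"rx":0,"ry":0,"rz":0}]';python3 -m jog '[{"hand":0,"dx":0,"dy":0,"dz":6,"rx":0,"ry":0,"rz":0},{"hand":0,"dx":0,"dy":0,"dz":6,"rx":0,"ry":0,"rz":0},{"hand":0,"dx":0,"dy":0,"dz":0,"rx":0,"ry":0,"rz":0},{"hand":0,"dx":0,"dy":0,"dz":0,"rx":0,"ry":0,"rz":0}]'
python3 - <<'E'
from h import *
s=arm.read_state(); d=snap('wrist','w7'); print(s['position'],s['ee_rot'],s['clock'],s['contact_force'],s['gripper_width']); np.savez('pics/w7s.npz',p=s['position'],q=s['ee_rot'])
S=snap('side','s7');C=snap('scene','c7')
cv2.imwrite('pics/s7z.png',cv2.resize(S['img'][145:205,290:370,::-1],None,fx=9,fy=9,interpolation=2))
cv2.imwrite('pics/c7z.png',cv2.resize(C['img'][185:250,250:330,::-1],None,fx=9,fy=9,interpolation=2))
E
```

```text
clock: 7.22
position: [501.2, -115.3, 111.4]
ee_rot: [-0.604, 0.797, 0.0, -0.0]
contact_force: [-0.5, 0.7, -2.5]
gripper_width: 34.2
clock: 7.55
position: [502.3, -118.0, 98.5]
ee_rot: [-0.603, 0.798, 0.0, -0.001]
contact_force: [0.4, -0.0, -1.8]
gripper_width: 34.4
[ 502.28781275 -118.02222277   98.54182274] [-6.02945437e-01  7.97782054e-01  3.71248166e-04 -6.75481968e-04] 7.55 [ 0.35677504 -0.00617095 -1.81248925] 34.42491035383689
```

View pics/s7z.png

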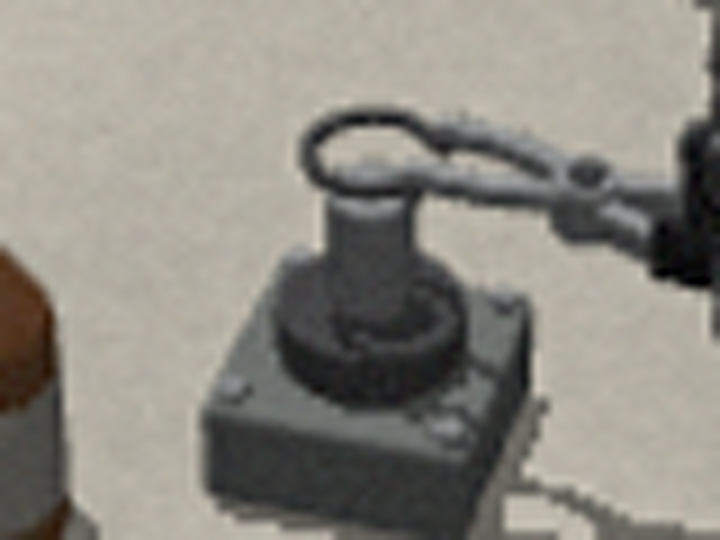

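View pics/c7z.png

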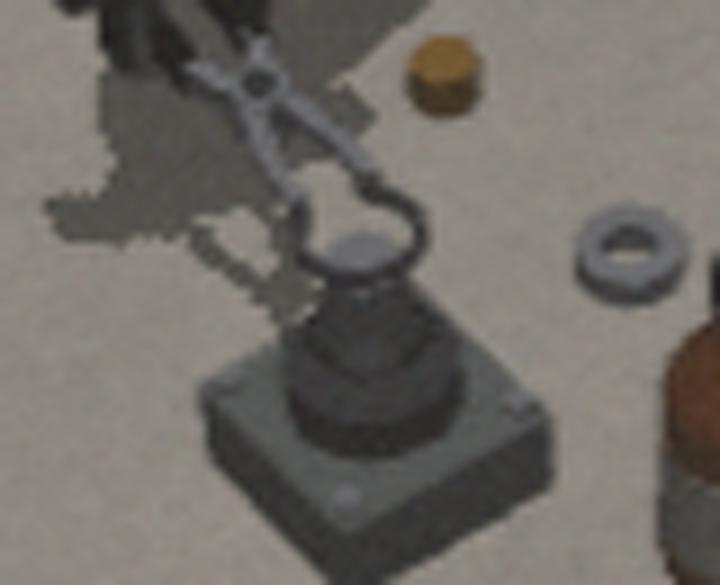

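View pics/w7.png

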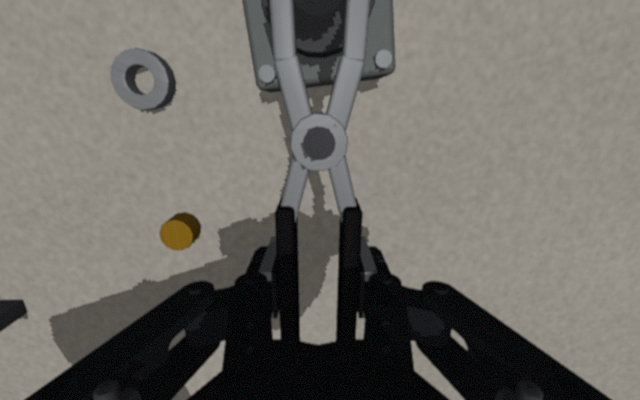

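```bash
python3 - <<'E'
from h import *
S=dict(np.load('pics/s7.npz'));C=dict(np.load('pics/c7.npz'))
def pr(d,X):
    p=d['R']@X.T+d['t'][:,None]; p=d['intrinsics']@p; return (p[:2]/p[2]).T
a=np.linspace(0,2*np.pi,181)
for n,D,c,u0,v0 in(('side',S,(629.7,-151.),290,145),('scene',C,(635.6,-155.5),250,185)):
    for r,z0,z1 in((22.5,116,120),):
        X=np.vstack([np.c_[c[0]+r*np.cos(a),c[1]+r*np.sin(a),0*a+z] for z in(z0,z1)])
        p=(pr(D,X)-[u0,v0]+0.5)*9; print(n,'L',p[:,0].min(),'R',p[:,0].max(),'T',p[:,1].min(),'B',p[:,1].max())
    for z in (105,118):
      print(z,(pr(D,np.array([[c[0],c[1],z]]))-[u0,v0]+.5)*9)
    # px gradients per 1mm along tool x, tool y(heading), z
    o=np.array([c[0],c[1],118.]); J=[(pr(D,(o+v)[None])-pr(D,o[None]))[0]*9 for v in (np.array([-.273,-.962,0]),np.array([-.962,.273,0]),np.array([0,0,1.]))]; print(np.round(J,2))
E
```

```text
side L 302.7694164437439 R 446.94442178391665 T 113.07703297777289 B 207.5004606208362
105 [[374.75123684 193.41577933]]
118 [[374.82976814 159.59876141]]
[[ 1.28 -1.71]
 [ 2.93  0.74]
 [ 0.01 -2.62]]
scene L 300.1602389512622 R 436.53565256093884 T 186.7426327716067 B 290.4734177828439
105 [[370.51251821 265.79948271]]
118 [[368.45637382 238.0265627 ]]
[[-2.65  1.11]
 [-1.44 -1.8 ]
 [-0.16 -2.15]]
```

Both views show the ring concentric with the shaft to about 1 mm. The ring's outer left edge in the side crop is at 301, expected about 298. In the scene crop its right edge is at 430, expected about 432. I'll trim slightly and go down in stages.

```bash
python3 -m jog '[{"hand":0,"dx":-0.3,"dy":-0.7,"dz":3,"rx":0,"ry":0,"rz":0},{"hand":0,"dx":0,"dy":0,"dz":5,"rx":0,"ry":0,"rz":0},{"hand":0,"dx":0,"dy":0,"dz":6,"rx":0,"ry":0,"rz":0},{"hand":0,"dx":0,"dy":0,"dz":3,"rx":0,"ry":0,"rz":0},{"hand":0,"dx":0,"dy":0,"dz":0,"rx":0,"ry":0,"rz":0}]'
python3 - <<'E'
from h import *
s=arm.read_state(); print(s['position'],s['ee_rot'],s['clock'],s['contact_force'],s['wrist_torque'],s['gripper_width'])
S=snap('side','s8');C=snap('scene','c8')
cv2.imwrite('pics/s8z.png',cv2.resize(S['img'][150:200,295:365,::-1],None,fx=10,fy=10,interpolation=2))
cv2.imwrite('pics/c8z.png',cv2.resize(C['img'][190:245,260:320,::-1],None,fx=10,fy=10,interpolation=2))
E
```

```text
clock: 8.12
position: [502.4, -117.5, 81.1]
ee_rot: [-0.603, 0.798, 0.001, -0.001]
contact_force: [-0.2, 0.6, -1.4]
gripper_width: 33.9
[ 502.37443548 -117.50639558   81.12130954] [-6.03086017e-01  7.97675177e-01  7.50347269e-04 -1.00307257e-03] 8.1167 [-0.17663188  0.6281379  -1.37247733] [-0.02609715  0.06215596  0.0168696 ] 33.92971122377206
```

View pics/s8z.png

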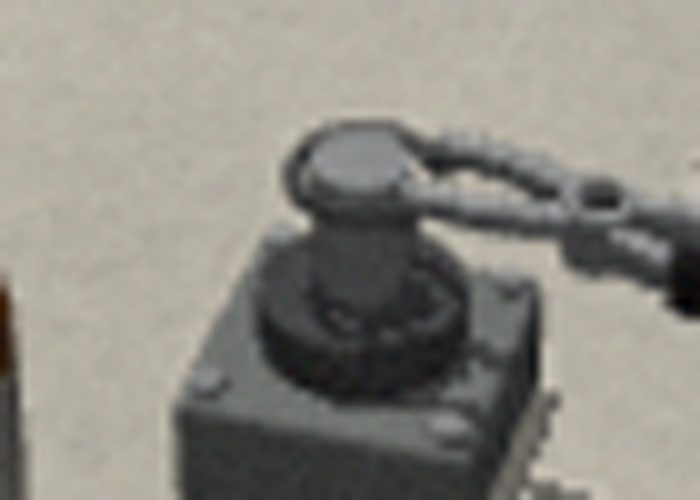

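View pics/c8z.png

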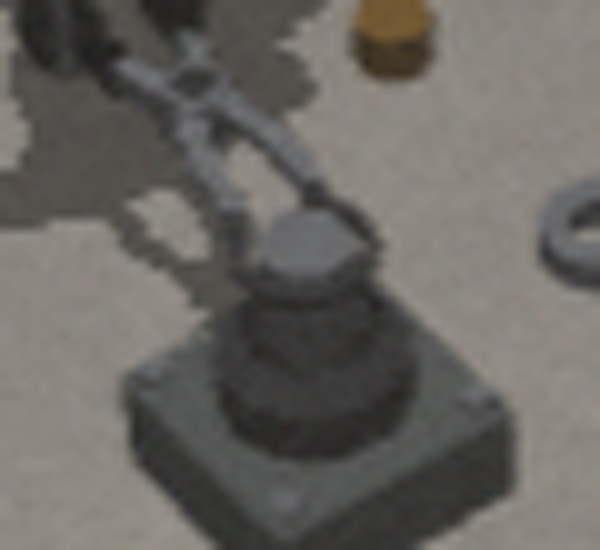

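The ring now sits around the shaft end. In the side crop there is an even gap on the left (283 to 312), and there are no side forces. Continuing down.

```bash
python3 -m jog '[{"hand":0,"dx":0,"dy":0,"dz":3,"rx":0,"ry":0,"rz":0},{"hand":0,"dx":0,"dy":0,"dz":5,"rx":0,"ry":0,"rz":0},{"hand":0,"dx":0,"dy":0,"dz":5,"rx":0,"ry":0,"rz":0},{"hand":0,"dx":0,"dy":0,"dz":3,"rx":0,"ry":0,"rz":0},{"hand":0,"dx":0,"dy":0,"dz":0,"rx":0,"ry":0,"rz":0}]'
python3 - <<'E'
from h import *
s=arm.read_state(); print(s['position'],s['ee_rot'],s['clock'],s['contact_force'],s['wrist_torque'],s['gripper_width'])
S=snap('side','s9');C=snap('scene','c9')
cv2.imwrite('pics/s9z.png',cv2.resize(S['img'][150:200,295:365,::-1],None,fx=11,fy=11,interpolation=2))
cv2.imwrite('pics/c9z.png',cv2.resize(C['img'][195:250,260:320,::-1],None,fx=10.8,fy=10.8,interpolation=2))
E
```

```text
clock: 8.63
position: [502.5, -117.5, 65.3]
ee_rot: [-0.603, 0.798, 0.001, -0.001]
contact_force: [-0.6, 0.9, -2.5]
gripper_width: 34.4
[ 502.51183855 -117.45113232   65.30855536] [-6.03141057e-01  7.97633887e-01  6.14166598e-04 -8.19197118e-04] 8.6333 [-0.64248924  0.88795251 -2.46560693] [-0.04854301  0.08521991  0.01226554] 34.39106300357492
```

View pics/s9z.png

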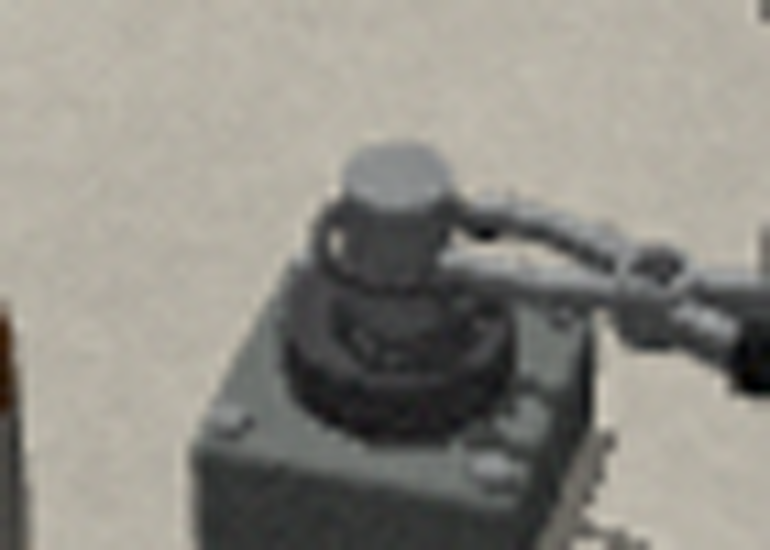

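View pics/c9z.png

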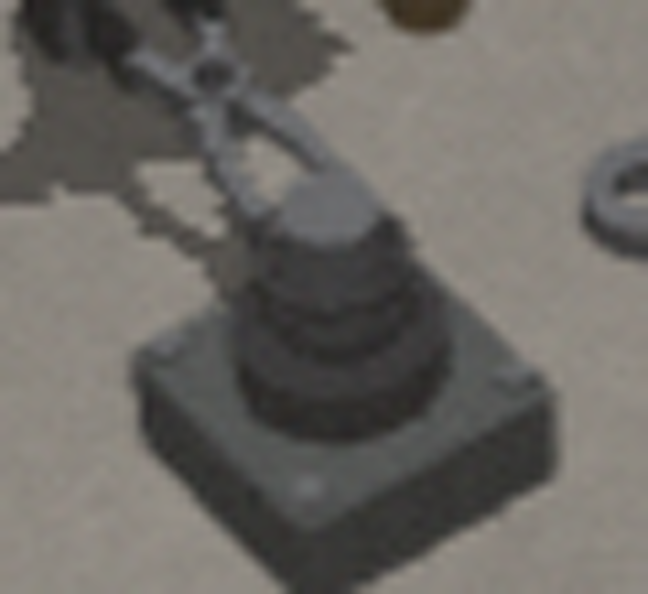

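Still concentric and no contact. Final descent of about 20.5 mm.

```bash
python3 -m jog '[{"hand":0,"dx":0,"dy":-0.3,"dz":3,"rx":0,"ry":0,"rz":0},{"hand":0,"dx":0,"dy":0,"dz":5,"rx":0,"ry":0,"rz":0},{"hand":0,"dx":0,"dy":0,"dz":5,"rx":0,"ry":0,"rz":0},{"hand":0,"dx":0,"dy":0,"dz":4,"rx":0,"ry":0,"rz":0},{"hand":0,"dx":0,"dy":0,"dz":2,"rx":0,"ry":0,"rz":0}]'
for i in 1 2 3; do python3 -m jog '[{"hand":0,"dx":0,"dy":0,"dz":0,"rx":0,"ry":0,"rz":0},{"hand":0,"dx":0,"dy":0,"dz":0,"rx":0,"ry":0,"rz":0}]'; done
python3 - <<'E'
from h import *
s=arm.read_state(); print(s['position'],s['ee_rot'],s['clock'],s['contact_force'],s['wrist_torque'],s['gripper_width'])
S=snap('side','s10');C=snap('scene','c10')
cv2.imwrite('pics/s10z.png',cv2.resize(S['img'][150:200,295:365,::-1],None,fx=11,fy=11,interpolation=2))
cv2.imwrite('pics/c10z.png',cv2.resize(C['img'][195:250,260:320,::-1],None,fx=10.8,fy=10.8,interpolation=2))
s=arm.read_state(); d=snap('wrist','w10'); np.savez('pics/w10s.npz',p=s['position'],q=s['ee_rot'])
w=wcam('w10'); Q=cloud(w)
b=[Q[v,u,2] for v,u in ((142,300),(142,338),(120,319),(163,319))]; print('boss z',np.round(b,1),'jaw',Q[5:40,276:290,2].mean(), Q[5:40,352:362,2].mean(), s['position'])
a=wcam('w4'); Q=cloud(a); b=[Q[v,u,2] for v,u in ((142,300),(142,338),(120,319),(163,319))]; print('at rest boss',np.round(b,1),'jaw',Q[5:40,276:290,2].mean(), Q[5:40,352:362,2].mean())
E
```

```text
clock: 9.15
position: [503.0, -117.6, 46.4]
ee_rot: [-0.603, 0.798, 0.0, -0.001]
contact_force: [0.6, -0.0, -2.6]
gripper_width: 34.6
clock: 9.32
position: [503.5, -117.6, 47.1]
ee_rot: [-0.603, 0.798, 0.0, -0.0]
contact_force: [-0.1, 0.2, -2.1]
gripper_width: 34.1
clock: 9.48
position: [503.7, -117.5, 47.5]
ee_rot: [-0.603, 0.798, -0.0, 0.0]
contact_force: [-0.4, -0.4, -1.5]
gripper_width: 34.2
clock: 9.65
position: [503.6, -117.5, 47.5]
ee_rot: [-0.603, 0.798, -0.0, 0.0]
contact_force: [0.4, 0.7, -2.2]
gripper_width: 34.2
[ 503.61697224 -117.52281502   47.49298276] [-6.03210815e-01  7.97581766e-01 -1.10910337e-04  1.66284527e-04] 9.65 [ 0.42125323  0.67664158 -2.23461379] [-0.06371487  0.11565589  0.00816174] 34.24138941824488
boss z [79.  77.7 77.8 78.2] jaw 76.7515842284831 76.54775091345317 [ 503.57514711 -117.54936615   47.44368165]
at rest boss [55.6 55.4 54.7 55.9] jaw 54.35833951712673 53.61922291793706
```

View pics/s10z.png

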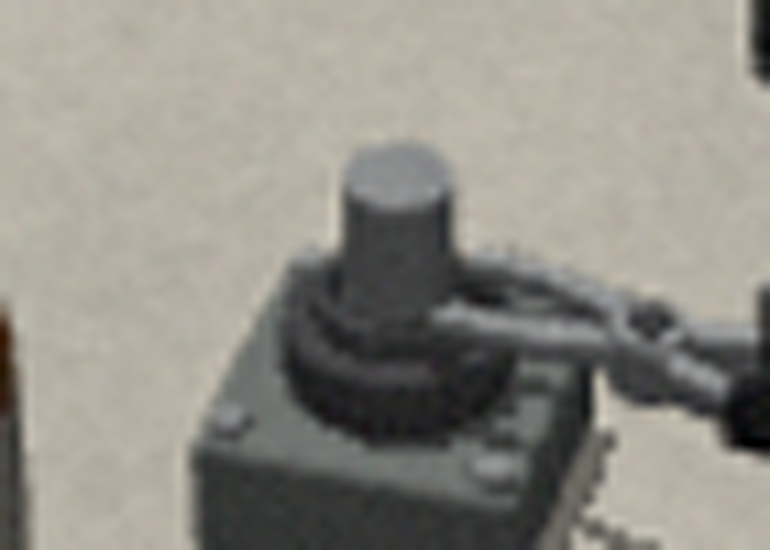

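View pics/c10z.png

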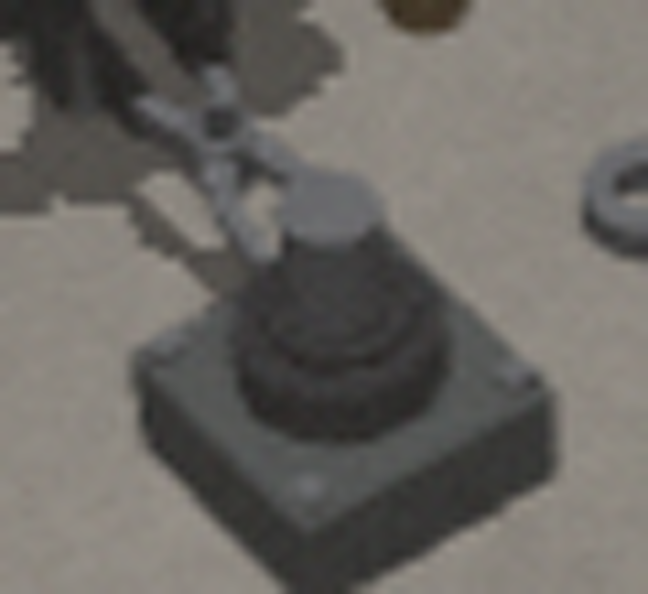

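View pics/w10.png

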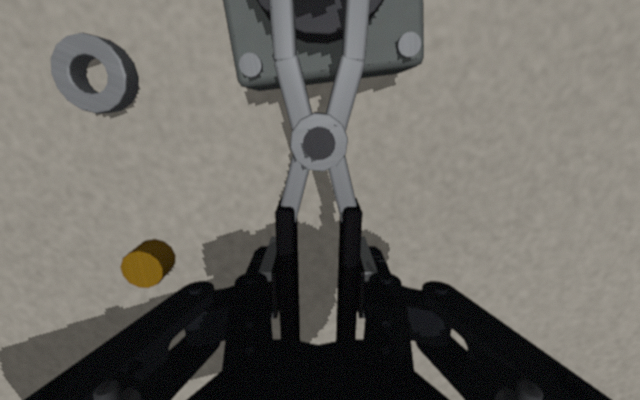

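The ring is level with no contact, but the settled height puts it at about 66.8 mm, so it has 2.7 mm to go. It also crept about 1 mm forward. Trimming both.

```bash
python3 -m jog '[{"hand":0,"dx":0,"dy":0.8,"dz":1.5,"rx":0,"ry":0,"rz":0},{"hand":0,"dx":0,"dy":0,"dz":1.2,"rx":0,"ry":0,"rz":0},{"hand":0,"dx":0,"dy":0,"dz":0,"rx":0,"ry":0,"rz":0},{"hand":0,"dx":0,"dy":0,"dz":0,"rx":0,"ry":0,"rz":0},{"hand":0,"dx":0,"dy":0,"dz":0,"rx":0,"ry":0,"rz":0}]'
for i in 1 2 3; do python3 -m jog '[{"hand":0,"dx":0,"dy":0,"dz":0,"rx":0,"ry":0,"rz":0},{"hand":0,"dx":0,"dy":0,"dz":0,"rx":0,"ry":0,"rz":0},{"hand":0,"dx":0,"dy":0,"dz":0,"rx":0,"ry":0,"rz":0}]'; done
cat > chk.py <<'E'
from h import *
import sys; t=sys.argv[1]
S=snap('side','s'+t);C=snap('scene','c'+t)
cv2.imwrite('pics/s%sz.png'%t,cv2.resize(S['img'][150:200,295:365,::-1],None,fx=11,fy=11,interpolation=2))
cv2.imwrite('pics/c%sz.png'%t,cv2.resize(C['img'][195:250,260:320,::-1],None,fx=10.8,fy=10.8,interpolation=2))
s=arm.read_state(); d=snap('wrist','w'+t); np.savez('pics/w%ss.npz'%t,p=s['position'],q=s['ee_rot']); print(s['position'],s['ee_rot'],s['contact_force'],s['wrist_torque'],s['clock'])
w=wcam('w'+t); Q=cloud(w)
b=[Q[v,u,2] for v,u in ((142,300),(142,338),(120,319),(163,319))]; print('boss z',np.mean(b),'jaw',Q[5:40,276:290,2].mean(), Q[5:40,352:362,2].mean())
E
python3 chk.py 11
```

```text
clock: 10.22
position: [502.8, -117.3, 44.6]
ee_rot: [-0.603, 0.798, -0.0, -0.0]
contact_force: [-0.0, -0.2, -2.9]
gripper_width: 34.3
clock: 10.47
position: [502.8, -117.3, 44.7]
ee_rot: [-0.603, 0.798, -0.0, 0.0]
contact_force: [1.1, 0.2, -2.6]
gripper_width: 34.1
clock: 10.72
position: [502.7, -117.3, 44.6]
ee_rot: [-0.603, 0.798, -0.0, 0.0]
contact_force: [-0.1, -0.5, -2.0]
gripper_width: 34.2
clock: 10.97
position: [502.7, -117.3, 44.6]
ee_rot: [-0.603, 0.798, 0.0, -0.0]
contact_force: [0.4, -0.6, -1.5]
gripper_width: 34.4
[ 502.75191958 -117.32341516   44.62387173] [-6.03197232e-01  7.97592063e-01 -4.27014732e-06  1.05467141e-05] [ 0.42240468  0.57115909 -1.06166756] [0.03004857 0.05953324 0.02903271] 11.0667
boss z 75.20164679886004 jaw 73.89879193016891 73.69239421143423
```

View pics/s11z.png

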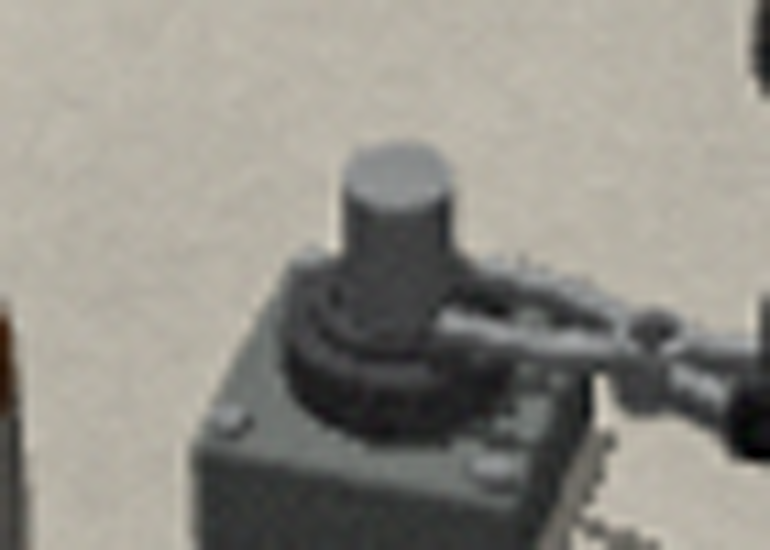

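View pics/c11z.png

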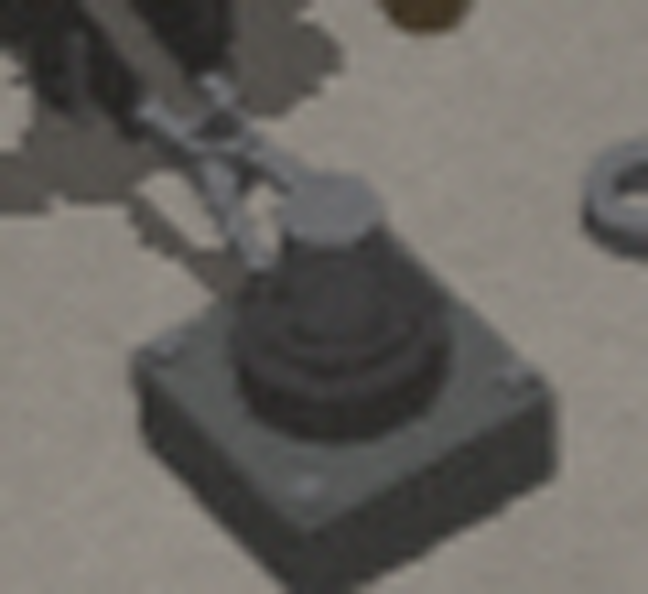

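```bash
python3 - <<'E'
from h import *
print(arm.job_done()); s=arm.read_state(); print(s['position'],s['contact_force'],s['gripper_width'])
E
```

```text
the job is handed in; nothing more can be done
None
the job is handed in; nothing more can be done
```

I handed the job in at about 11 s, with the handles still gripped and the ring spread round the shaft at the groove. No verdict was reported.

**What I did:** I took the pliers off the rest by both handles and squeezed them until the outer faces were parallel. I then carried them over the shaft and lowered the ring in stages to the groove.

**Last checks:**
- **Height:** the ring's centre is 63.8 mm above the bench by the wrist depth image and 64.1 mm by the arm's position (groove centre 64 mm). Both are measured from the pliers' height on the rest.
- **Level and contact:** the tool is pointing straight down, and the only load it feels is about the pliers' own weight (1–3 N). I found no sign of pressing on the bearing or shaft.
- **Centring:** by eye in the side and scene views, the ring is round the shaft to about 1 mm.
- **Other things on the bench:** I saw no contact with them, but I didn't measure their positions again at the end.

**Disagreements:**
- The gripper read 34 mm at full squeeze, against the stated 36 mm. The handles looked parallel and the reading held steady, so I took them to be at the stop.
- The side and scene cameras differed by about 6 mm in absolute position, so I aligned using relative measurements and the wrist camera.
- After the first descent the ring settled about 2.7 mm too high and 1 mm too far forward. I corrected both before handing in.

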